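# Ready the bicycle frame stub for tacking

### The arm

A 6-joint arm with a two-finger parallel gripper is mounted at the origin on the work surface. World frame = base frame: x ahead of the robot, y to its left, z up, the work surface at z = 0. Lengths are in mm, angles in rad, forces in N, time in s.
With the tool pointing down it reaches from about 350 to 725 mm from the base axis. Payload 4.3 kg.
Tool frame: the origin (TCP) lies at the very end of the fingers, on their centre line; the grasp point (between the pads) lies 19 mm behind it; z points along the fingers, y is the direction in which the jaws open and shut (so a half turn about z gives the same grasp; the last joint's range is limited). The gripper opens to 85 mm and grips with 20 to 120 N. Pads are 22 mm wide; open, the fingers measure 114 mm over their backs; the gripper's body (76 mm by 85 mm) begins 54 mm behind the grasp point. The pads swing forward as they close: fully open they stand 13 mm farther back than shut.
Start: joints at [-1.41, 0.377, 0.081, 1.274, 0, 1.46], TCP at [153.824, -554.08, 231.329] pointing down, gripper open.
Joint ranges: [-2.72, 2.72], [-0.84, 1.66], [-1.02, 1.22], [-1.77, 2.12], [-1.37, 1.28], [-3.14, 3.14]. Speed limits (rad/s): [2.57, 2.57, 3.14, 3.14, 3.14, 3.14].

### API

Orientations are given as [roll, pitch, yaw] about the fixed x, y, z axes, in that order (R = Rz(yaw) Ry(pitch) Rx(roll)).
In Python, from plant import r gives the robot as it stands.
- The arm moves only by the tool servo_tool, never from a script. Its argument "series" is a list of rows, each an object of numbers: "dx", "dy", "dz": the shift along the tool's x, y, z in mm; "wx", "wy", "wz": the turn, a rotation vector about the tool's x, y, z in rad; "jaw": the closure, from 0 (fully open) to 1 (shut). In form: [{"dx": .., "dy": .., "dz": .., "wx": .., "wy": .., "wz": .., "jaw": ..}, ...]. A call has exactly 10 rows; each row shifts and turns the commanded pose from where the row before left it, along the tool's axes as they then stand; what a row does not reach is not made up. A row lasts 1/12 s, in which the tool goes at most 41.7 mm and 7.16 degrees, less where a joint would pass 70% of its speed; a pose out of reach is approached as far as the arm can. A call with a gripper value outside its range is refused whole. The fingers move at their own pace and stop on an object; the grip force is fixed at half the most. Time passes only in rows, so rows that do not move let the fingers close, or fill a call up. It gives the time, the measured TCP pose, the force and the opening at its end, in the units of the state.
- r.state(): the state, without advancing time (a new reading comes with each control period).
- r.get_image(name): name is "scene" or "top"; returns a dict with "color" (384x512x3 uint8, red, green, blue), "range_z" (384x512 float32, mm along the optical axis (not along the pixel's ray), 0 where there is no reading), "fov_y" (degrees; the focal length in pixels is half the picture's height over the tangent of half this angle, whatever the lens; pixels are square), "cx", "cy" (the principal point, pixels), "k1" (the pictures are not rectified: a ray, as slopes to the right and down, at radius r is drawn at 1 + k1 r^2 times it, then the intrinsics apply), "R" (3x3) and "t" (3): a world point X has camera coordinates R X + t. Camera axes: x right, y down, z forward; pixel columns grow to the right and rows downward; lengths in mm; the calibration is good to about 2 mm. A picture is of the moment at which its call begins.
- r.sign_off(): hands the job in, once; it reports no verdict.
The state is a dict: "time_s": time; "joint_pos": joint angles; "dq": joint speeds; "joint_efforts": joint torques, N m; "tool_pos": TCP position; "ee_rot": TCP orientation; "wrist_force": force on the tool from outside, world axes, zero at the start; "torque": the same for the moment, N m; "finger_gap": finger opening in mm.
Only numpy, scipy, OpenCV 4.12 (cv2) and the standard library are available. Lean on these libraries where they do the work, as an engineer would, in place of code of your own. Each camera call takes 0.05 s, during which the arm holds its last target. There are 200 camera calls.

### The job

Get the bicycle frame stub ready for tack welding: slide the roll of tape off the top of its seat tube and lay it flat in the metal tray, then flip the folded kickstand fully down past its spring's dead centre. Last, grip the bare seat tube, tilt the leaning frame up until the tube is vertical, and finish while still holding it there so that it cannot tip; leave everything else on the bench alone.

Things in the scene. Friction and masses are not known exactly. Their poses are not given: they have to be found in the camera images.
- hub_axis (a point): Point on the level hub shaft about which the frame stub leans, 60 mm above the bench, straight below the seat tube when the frame is upright. The cradle that carries the shaft is fixed to the bench (steel base plate 170 x 100 x 10 mm); this frame does not lean: its x runs forward along the shaft, y to the frame's left (the kickstand's side), z up.
- frame_lean (a joint): Lean of the frame stub about the hub shaft (rad): 0 upright, positive leaning to the frame's left (+y of hub_axis), +0.24 resting on the left rubber stop, as at the start; -0.24 on the right stop. It swings freely and is top heavy: left alone it falls to a stop (about 2 N at the tube's top lifts it). Frame about 2 kg.
- frame: Bicycle frame stub: grey bottom-bracket shell 70 mm wide, sawn-off tubes, upright round seat tube 28 mm thick. Origin on the hub shaft; x forward, y left, z along the seat tube; all lean with it. The tube's axis is at x = 50 mm, y = 0, its top at z = 240 mm; its upper 50 mm are plain; below sits a collar 44 mm across, 12 mm high, with a lug reaching 33 mm behind the axis.
- tube_top (a point): Centre of the seat tube's top end, 240 mm from the hub shaft; z along the tube (upwards), x forward, y to the frame's left.
- kickstand (a joint): Angle of the kickstand (rad): 0 folded (leg pointing to the rear, -x of the frame, level), 1.75 fully down on its stop (leg just past straight down). A spring snaps it over centre: below about 0.6 it springs back to 0, above 0.75 it snaps down to 1.75 by itself and stays. About 4 to 5 N pushed down 115 mm from the pivot starts it.
- kick_pivot (a point): Kickstand pivot, on the frame's left side: 120 mm above the hub shaft, 76 mm left of the frame's mid plane and 70 mm behind the seat tube's axis. The pivot's axis is the frame's y. This point's axes turn with the leg: -x along the leg to its foot.
- kick_foot (a point): Rubber foot of the kickstand, a ball 20 mm across at the leg's end, 150 mm from the pivot and 10 mm further left; the leg is a round bar 14 mm thick. Folded, nothing of the frame lies beside the leg beyond 45 mm from the pivot, and nothing above it.
- roll_center (a point): Centre (half-way up) of the roll of black tape: a ring 62 mm outside, 36 mm bore, 36 mm high, 90 g, z along its axis. At the start it sits on the seat tube's collar, leaning with it; the tube sticks out 14 mm above the roll.
- tray: Open metal tray, 210 (its x) x 170 (its y) x 28 mm high, wall and floor 4 mm; origin at the centre of its underside, z up.
- wrench: Bystander, to be left alone: a steel open-ended wrench lying flat.
- hammer: Bystander, to be left alone: a hammer lying flat.
- brush: Bystander, to be left alone: a hand brush lying flat.
- spray: Bystander, to be left alone: an upright spray can, 64 mm across, 150 mm tall.
- offcut: Bystander, to be left alone: a dark 40 mm square steel tube offcut, 90 mm long, lying flat.
- magnet: Bystander, to be left alone: a flat wedge-like welding magnet, about 90 x 65 x 18 mm.
- mug: Bystander, to be left alone: a white mug, 80 mm across, 90 mm tall.
Not all that is in view belongs to the job. What is meant by the part that bears roll_center is not blue, pink or white, and is the smaller of those in its own colour.

How it is judged:
By the outcome, as a careful person would: the job done as asked, in the order asked, and still so for the second after the job is handed in, while the arm keeps its last pose, push and grip.
It also fails if it takes over 72 s, if anything falls off the work surface, if the arm or the gripper's body presses on something with over 40 N, if the wrist force passes 120 N, or if a joint passes its speed limit or range.

## Working session

There is one attempt and no reset: what is moved stays moved. The work goes in short steps, Python scripts to look and compute and a tool call to move; the robot and the scene stay as the last step left them, time stands still between calls to the robot, and variables do not carry over. Pictures are saved under pics/ and viewed, on a budget of 10 in all, crops included, one or two more only if the job needs it, and the job is handed in when it is done.

Besides the shell and the picture viewer there is one more tool, called after "Request:" as name(argument=value, ...) on one line, values as JSON. servo_tool: Moves the arm, as the interface text tells. Its arguments: {"type":"object","properties":{"series":{"type":"array"}},"required":["series"]}

```bash
mkdir -p pics; cat > h.py <<'E'
import numpy as np, cv2
from plant import r
def cloud(im):
    h,w=im["range_z"].shape; f=h/2/np.tan(np.radians(im["fov_y"])/2)
    K=np.array([[f,0,im["cx"]],[0,f,im["cy"]],[0,0,1.]])
    uv=np.stack(np.meshgrid(np.arange(w),np.arange(h)),-1).reshape(-1,1,2).astype(np.float64)
    n=cv2.undistortPoints(uv,K,np.array([im["k1"],0,0,0,0.])).reshape(-1,2)
    # model: drawn = ray*(1+k1 r^2)
    z=im["range_z"].reshape(-1,1); c=np.hstack([n*z,z])
    P=((c-im["t"])@im["R"]).reshape(h,w,3); P[im["range_z"]==0]=np.nan
    return P
def grab(name):
    im=r.get_image(name); return im,cloud(im)
def save(im,fn,crop=None,s=1):
    c=cv2.cvtColor(im["color"],cv2.COLOR_RGB2BGR)
    if crop: x0,y0,x1,y1=crop; c=c[y0:y1,x0:x1]
    cv2.imwrite("pics/"+fn,cv2.resize(c,None,fx=s,fy=s,interpolation=cv2.INTER_CUBIC))
E
python3 - <<'E'
from h import *
for n in("scene","top"):
    im,P=grab(n); save(im,n+"0.png",s=1.5); np.savez("/tmp/%s0.npz"%n,P=P,c=im["color"])
    print(n,im["fov_y"],im["k1"],im["R"].round(3).tolist(),im["t"])
print(r.state())
E
```

```text
scene 47.708690006543286 -0.10590585754780027 [[-0.361, 0.933, 0.001], [0.506, 0.196, -0.84], [-0.784, -0.303, -0.542]] [ 268.53258867 -141.12347815 1769.64811945]
top 44.851973733759145 -0.010918071519947265 [[0.025, -1.0, 0.003], [-0.995, -0.025, -0.093], [0.093, -0.001, -0.996]] [ -54.81886515  633.94510743 1663.30261768]
{'time_s': 0.1, 'joint_pos': array([-1.41030970e+00,  3.78008350e-01,  7.97522291e-02,  1.27438849e+00,
       -1.32124781e-05,  1.46046901e+00]), 'dq': array([-0.00193282, -0.00131683,  0.00254123,  0.00115188, -0.0005756 ,
        0.00040345]), 'joint_efforts': array([ 1.98131624e-03, -4.64691210e+01,  2.70583642e+01,  1.20764409e-02,
       -1.36145723e-04, -6.88125024e-07]), 'tool_pos': array([ 153.71367662, -553.46234246,  230.44101081]), 'ee_rot': array([-3.13975415e+00, -1.90370295e-04,  2.70813773e-01]), 'wrist_force': array([ 0.69419061, -0.74213466,  0.39521525]), 'torque': array([-0.00047896, -0.01445947,  0.05142431]), 'finger_gap': 85.07996354261061}
```

View pics/scene0.png

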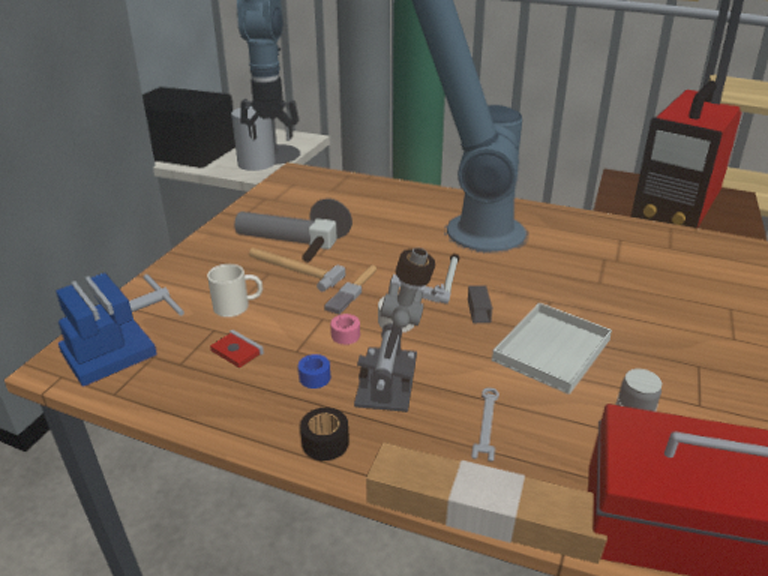

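View pics/top0.png

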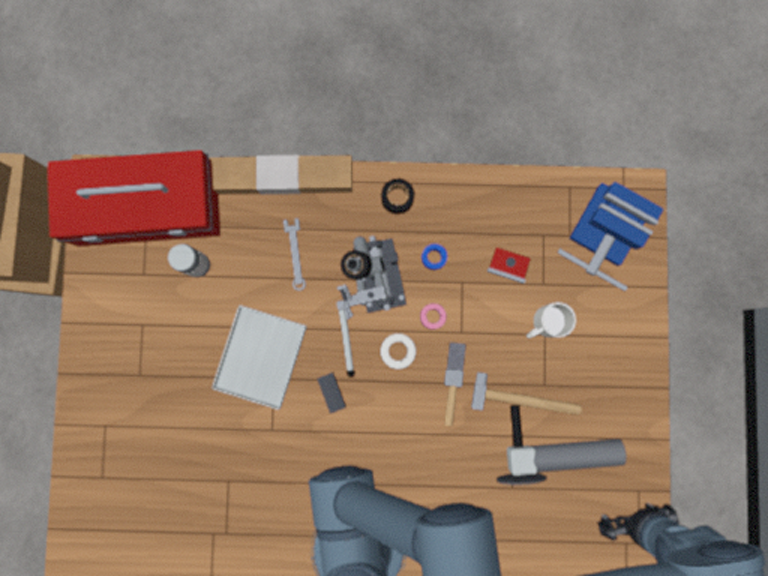

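Top view (768x576 pixels): the roll on the seat tube is at (355,263), the cradle plate at (385,275), the kickstand leg runs from (343,295) to (350,373), and the tray centre is at (259,357). The black roll at (398,195) is the larger distractor.

```bash
python3 - <<'E'
import numpy as np, cv2
d=np.load("/tmp/top0.npz");P=d["P"];c=d["c"].astype(int)
def reg(u0,v0,u1,v1): # display px
    s=np.s_[int(v0/1.5):int(v1/1.5),int(u0/1.5):int(u1/1.5)]; return P[s].reshape(-1,3),c[s].reshape(-1,3)
p,_=reg(330,560/2.4,420,390); 
p=p[np.isfinite(p).all(1)]
for lo,hi in((6,14),):
    q=p[(p[:,2]>lo)&(p[:,2]<hi)]; 
    print("plate",len(q),cv2.minAreaRect(q[:,:2].astype(np.float32)))
q=p[p[:,2]>200]; print("high",len(q)); 
print(np.round(q[np.argsort(-q[:,2])][:90:3]).tolist())
# leg
q,_=reg(330,285,365,385); q=q[np.isfinite(q).all(1)&(q[:,2]>140)]; q=q[q[:,2]<230]
print("leg",np.round(q[np.argsort(q[:,0])][::6]).tolist())
# tray
q,_=reg(200,295,315,420); q=q[np.isfinite(q).all(1)];w=q[(q[:,2]>18)&(q[:,2]<40)];print("trayrim",cv2.minAreaRect(w[:,:2].astype(np.float32)),np.median(w[:,2]))
w=q[(q[:,2]>2.)&(q[:,2]<8)];print(len(w))
q,_=reg(420,400,470,420);print("bench z",np.nanmedian(q[:,2]))
s=np.load("/tmp/scene0.npz");S=s["P"]
q=S[160:205,255:300].reshape(-1,3);q=q[np.isfinite(q).all(1)&(q[:,2]>200)];print("scene high",len(q));print(np.round(q[np.argsort(-q[:,2])][:200:6]).tolist())
q=S[165:205,285:310].reshape(-1,3);q=q[np.isfinite(q).all(1)&(q[:,2]>120)];print("scene leg",np.round(q[np.argsort(q[:,0])][::8]).tolist())
q=S[225:275,230:280].reshape(-1,3);q=q[np.isfinite(q).all(1)&(q[:,2]>6)&(q[:,2]<14)];print("scene plate",cv2.minAreaRect(q[:,:2].astype(np.float32)))
E
```

```text
plate 392 ((574.9957885742188, -25.682403564453125), (372.04290771484375, 217.29295349121094), 1.7265263795852661)
high 389
[[646.0, 10.0, 302.0], [656.0, 13.0, 297.0], [650.0, 22.0, 296.0], [653.0, 32.0, 295.0], [650.0, 26.0, 295.0], [641.0, 19.0, 294.0], [638.0, 19.0, 294.0], [650.0, 16.0, 294.0], [654.0, 7.0, 293.0], [644.0, 29.0, 293.0], [647.0, 13.0, 293.0], [638.0, 22.0, 292.0], [647.0, 26.0, 291.0], [660.0, 17.0, 290.0], [663.0, 23.0, 289.0], [660.0, 14.0, 289.0], [654.0, 23.0, 289.0], [660.0, 11.0, 289.0], [652.0, -11.0, 288.0], [645.0, 23.0, 288.0], [657.0, 32.0, 287.0], [658.0, -8.0, 287.0], [645.0, 32.0, 286.0], [655.0, -8.0, 285.0], [676.0, 17.0, 285.0], [630.0, -2.0, 285.0], [636.0, -8.0, 285.0], [661.0, 26.0, 285.0], [658.0, -2.0, 284.0], [640.0, -8.0, 284.0]]
leg [[415.0, 25.0, 147.0], [419.0, 18.0, 161.0], [423.0, 21.0, 167.0], [426.0, 18.0, 165.0], [429.0, 18.0, 165.0], [435.0, 28.0, 156.0], [439.0, 22.0, 156.0], [445.0, 32.0, 158.0], [449.0, 25.0, 160.0], [455.0, 36.0, 155.0], [459.0, 32.0, 165.0], [462.0, 29.0, 155.0], [468.0, 36.0, 159.0], [472.0, 29.0, 165.0], [4
[... 2552 characters left out ...]
 47.0, 166.0], [572.0, 54.0, 172.0], [577.0, 26.0, 175.0], [580.0, 57.0, 171.0], [581.0, 49.0, 166.0], [583.0, 52.0, 165.0], [584.0, 58.0, 164.0], [587.0, 53.0, 164.0], [589.0, 21.0, 178.0], [592.0, 43.0, 158.0], [593.0, 43.0, 165.0], [594.0, 35.0, 164.0], [594.0, 23.0, 178.0], [596.0, 24.0, 173.0], [603.0, 35.0, 183.0], [611.0, 53.0, 196.0], [613.0, 45.0, 201.0], [614.0, 40.0, 195.0], [628.0, 33.0, 276.0], [640.0, 34.0, 276.0], [645.0, 47.0, 264.0], [652.0, 41.0, 275.0], [656.0, 48.0, 265.0], [659.0, 49.0, 273.0], [663.0, 47.0, 274.0], [665.0, 46.0, 270.0], [670.0, 45.0, 266.0]]
scene plate ((652.5614624023438, -60.08612060546875), (201.57118225097656, 149.8519744873047), 13.34257698059082)
```

```bash
cat > fit.py <<'E'
from h import *
from scipy.optimize import least_squares
from scipy.spatial.transform import Rotation as Ro
def inframe(p,x):
    hx,hy,yaw,lean,kick=x
    R=Ro.from_euler('z',yaw)*Ro.from_euler('x',-lean)   # lean + => towards +y
    return R.inv().apply(p-[hx,hy,60])                  # origin at tube foot on shaft
def sdcyl(q,rad,z0,z1):
    a=np.hypot(q[:,0],q[:,1])-rad; b=np.maximum(z0-q[:,2],q[:,2]-z1)
    return np.where((a>0)&(b>0),np.hypot(np.maximum(a,0),np.maximum(b,0)),np.maximum(a,b))
def sdcap(q,a,b,rad):
    t=np.clip(((q-a)@(b-a))/((b-a)@(b-a)),0.25,1)
    return np.linalg.norm(q-a-t[:,None]*(b-a),axis=1)-rad
def model(p,x,roll=True):
    q=inframe(p,x); k=x[4]
    piv=np.array([-70,76,120.]); foot=piv+[-150*np.cos(k),10,-150*np.sin(k)]
    d=[sdcyl(q,14,190,240),sdcap(q,piv,foot,7)]
    if roll: d.append(sdcyl(q,31,190,226))
    return np.min(np.abs(d),0)
E
python3 - <<'E'
from fit import *
T=np.load("/tmp/top0.npz")["P"].reshape(-1,3);S=np.load("/tmp/scene0.npz")["P"].reshape(-1,3)
for nm,A in(("both",np.vstack([T,S])),("top",T),("scene",S)):
    A=A[np.isfinite(A).all(1)&(A[:,2]>120)]
    x=np.array([664,-38,.2,.24,0.])
    for i in range(6):
        p=A[model(A,x)<(15 if i<2 else 9)]
        f=lambda v:np.r_[model(p,[*v,.24,0.]),]
        x[:3]=least_squares(f,x[:3],loss="soft_l1",f_scale=2).x
    print(nm,x.round(3),len(p),np.median(model(p,x)))
    R=Ro.from_euler('z',x[2])*Ro.from_euler('x',-x[3]); o=np.array([x[0],x[1],60])
    for l,v in(("top",[0,0,240]),("roll",[0,0,208]),("pivot",[-70,76,120]),("foot",[-220,86,120]),("push130",[-200,84.7,127])):print(l,(o+R.apply(v)).round(1))
    print("rpy for tool down along tube, jaw along y", (R*Ro.from_euler('x',np.pi)).as_euler('xyz').round(3))
E
```

```text
both [ 6.64383e+02 -3.26690e+01  2.39000e-01  2.40000e-01  0.00000e+00] 1182 1.3439051762928038
top [650.9  22.8 293.1]
roll [652.7  15.4 262. ]
pivot [572.2  50.2 158.5]
foot [424.1  24.2 156.1]
push130 [443.5  29.3 163.2]
rpy for tool down along tube, jaw along y [2.902 0.    0.239]
top [ 6.65048e+02 -3.39740e+01  2.38000e-01  2.40000e-01  0.00000e+00] 527 1.8127549051375027
top [651.6  21.5 293.1]
roll [653.4  14.1 262. ]
pivot [572.9  49.  158.5]
foot [424.8  23.  156.1]
push130 [444.2  28.1 163.2]
rpy for tool down along tube, jaw along y [2.902 0.    0.238]
scene [ 6.64107e+02 -3.21720e+01  2.34000e-01  2.40000e-01  0.00000e+00] 656 1.0916908335569246
top [650.9  23.3 293.1]
roll [652.6  15.9 262. ]
pivot [572.2  51.1 158.5]
foot [424.1  25.7 156.1]
push130 [443.5  30.7 163.2]
rpy for tool down along tube, jaw along y [2.902 0.    0.234]
```

```bash
cat > plan.py <<'E'
from fit import *
from scipy.linalg import logm, expm
HX=np.array([664.5,-33.,60.]); YAW=.237
def FR(lean): return (Ro.from_euler('z',YAW)*Ro.from_euler('x',-lean)).as_matrix()
def fp(v,lean=.24): return HX+FR(lean)@np.array(v,float)
def jx(lean=.24): F=FR(lean); return np.c_[F[:,1],F[:,0],-F[:,2]]      # jaws along frame x
def jy(lean=.24): F=FR(lean); return np.c_[-F[:,0],F[:,1],-F[:,2]]     # jaws along frame y, flipped
def H(R,p): T=np.eye(4);T[:3,:3]=R;T[:3,3]=p;return T
def cur(): s=r.state(); return H(Ro.from_euler('xyz',s["ee_rot"]).as_matrix(),s["tool_pos"])
def go(T0,R,p,N):
    L=np.real(logm(np.linalg.inv(T0)@H(R,p)))/N
    v=np.r_[L[:3,3],L[2,1],L[0,2],L[1,0]]
    print(N,"rows",v[:3].round(2),v[3:].round(4), "to",np.round(p,1), "mid",(T0@expm(L*N/2))[:3,3].round())
    return H(R,p)
E
python3 - <<'E'
from plan import *
T=cur(); T=go(T,jx(),fp([0,0,290]),30); go(T,jx(),fp([0,0,198]),10)
E
```

```text
30 rows [27.34  4.98 -6.88] [-0.0062 -0.0064 -0.051 ] to [648.3  34.  341.7] mid [ 517. -363.  312.]
10 rows [-0.   0.   9.2] [ 0. -0.  0.] to [653.4  12.7 252.3] mid [651.  23. 297.]
```

Request:
servo_tool(series=[{"dx": 27.34,"dy": 4.98,"dz": -6.88,"wx": -0.0062,"wy": -0.0064,"wz": -0.051,"jaw": 0},{"dx": 27.34,"dy": 4.98,"dz": -6.88,"wx": -0.0062,"wy": -0.0064,"wz": -0.051,"jaw": 0},{"dx": 27.34,"dy": 4.98,"dz": -6.88,"wx": -0.0062,"wy": -0.0064,"wz": -0.051,"jaw": 0},{"dx": 27.34,"dy": 4.98,"dz": -6.88,"wx": -0.0062,"wy": -0.0064,"wz": -0.051,"jaw": 0},{"dx": 27.34,"dy": 4.98,"dz": -6.88,"wx": -0.0062,"wy": -0.0064,"wz": -0.051,"jaw": 0},{"dx": 27.34,"dy": 4.98,"dz": -6.88,"wx": -0.0062,"wy": -0.0064,"wz": -0.051,"jaw": 0},{"dx": 27.34,"dy": 4.98,"dz": -6.88,"wx": -0.0062,"wy": -0.0064,"wz": -0.051,"jaw": 0},{"dx": 27.34,"dy": 4.98,"dz": -6.88,"wx": -0.0062,"wy": -0.0064,"wz": -0.051,"jaw": 0},{"dx": 27.34,"dy": 4.98,"dz": -6.88,"wx": -0.0062,"wy": -0.0064,"wz": -0.051,"jaw": 0},{"dx": 27.34,"dy": 4.98,"dz": -6.88,"wx": -0.0062,"wy": -0.0064,"wz": -0.051,"jaw": 0}])

```text
time_s: 0.93
tool_pos: [416.8, -464.3, 291.8]
ee_rot: [3.099, 0.077, 0.782]
wrist_force: [-0.5, -0.8, 0.2]
finger_gap: 85.4
```

Request:
servo_tool(series=[{"dx": 27.34,"dy": 4.98,"dz": -6.88,"wx": -0.0062,"wy": -0.0064,"wz": -0.051,"jaw": 0},{"dx": 27.34,"dy": 4.98,"dz": -6.88,"wx": -0.0062,"wy": -0.0064,"wz": -0.051,"jaw": 0},{"dx": 27.34,"dy": 4.98,"dz": -6.88,"wx": -0.0062,"wy": -0.0064,"wz": -0.051,"jaw": 0},{"dx": 27.34,"dy": 4.98,"dz": -6.88,"wx": -0.0062,"wy": -0.0064,"wz": -0.051,"jaw": 0},{"dx": 27.34,"dy": 4.98,"dz": -6.88,"wx": -0.0062,"wy": -0.0064,"wz": -0.051,"jaw": 0},{"dx": 27.34,"dy": 4.98,"dz": -6.88,"wx": -0.0062,"wy": -0.0064,"wz": -0.051,"jaw": 0},{"dx": 27.34,"dy": 4.98,"dz": -6.88,"wx": -0.0062,"wy": -0.0064,"wz": -0.051,"jaw": 0},{"dx": 27.34,"dy": 4.98,"dz": -6.88,"wx": -0.0062,"wy": -0.0064,"wz": -0.051,"jaw": 0},{"dx": 27.34,"dy": 4.98,"dz": -6.88,"wx": -0.0062,"wy": -0.0064,"wz": -0.051,"jaw": 0},{"dx": 27.34,"dy": 4.98,"dz": -6.88,"wx": -0.0062,"wy": -0.0064,"wz": -0.051,"jaw": 0}])

```text
time_s: 1.77
tool_pos: [602.6, -254.2, 330.4]
ee_rot: [3.099, 0.165, 1.292]
wrist_force: [0.2, -0.1, -0.0]
finger_gap: 85.3
```

```bash
python3 - <<'E'
from plan import *
s=r.state();print(s["time_s"],s["joint_pos"].round(2),s["tool_pos"])
T=cur(); T=go(T,jx(),fp([0,0,290]),10)
E
```

```text
1.7667 [-0.42  0.51  0.53  1.52 -0.16  1.42] [ 602.55084259 -254.19701774  330.4408707 ]
10 rows [28.39  4.17 -6.93] [-0.0062 -0.0062 -0.0506] to [648.3  34.  341.7] mid [ 644. -113.  339.]
```

Request:
servo_tool(series=[{"dx": 27.34,"dy": 4.98,"dz": -6.88,"wx": -0.0062,"wy": -0.0064,"wz": -0.051,"jaw": 0},{"dx": 27.34,"dy": 4.98,"dz": -6.88,"wx": -0.0062,"wy": -0.0064,"wz": -0.051,"jaw": 0},{"dx": 27.34,"dy": 4.98,"dz": -6.88,"wx": -0.0062,"wy": -0.0064,"wz": -0.051,"jaw": 0},{"dx": 27.34,"dy": 4.98,"dz": -6.88,"wx": -0.0062,"wy": -0.0064,"wz": -0.051,"jaw": 0},{"dx": 27.34,"dy": 4.98,"dz": -6.88,"wx": -0.0062,"wy": -0.0064,"wz": -0.051,"jaw": 0},{"dx": 27.34,"dy": 4.98,"dz": -6.88,"wx": -0.0062,"wy": -0.0064,"wz": -0.051,"jaw": 0},{"dx": 27.34,"dy": 4.98,"dz": -6.88,"wx": -0.0062,"wy": -0.0064,"wz": -0.051,"jaw": 0},{"dx": 27.34,"dy": 4.98,"dz": -6.88,"wx": -0.0062,"wy": -0.0064,"wz": -0.051,"jaw": 0},{"dx": 27.34,"dy": 4.98,"dz": -6.88,"wx": -0.0062,"wy": -0.0064,"wz": -0.051,"jaw": 0},{"dx": 27.34,"dy": 4.98,"dz": -6.88,"wx": -0.0062,"wy": -0.0064,"wz": -0.051,"jaw": 0}])

```text
time_s: 2.6
tool_pos: [662.6, 22.2, 344.3]
ee_rot: [-3.14, 0.242, 1.812]
wrist_force: [0.2, -0.2, 1.0]
finger_gap: 85.5
```

```bash
python3 - <<'E'
from plan import *
im,P=grab("scene"); save(im,"s1.png",(200,100,380,240),4)
s=r.state();print(s["time_s"],s["joint_pos"].round(2),s["tool_pos"],s["ee_rot"])
T=cur(); T=go(T,jx(),fp([0,0,290]),1);go(T,jx(),fp([0,0,198]),10)
E
```

```text
2.65 [ 0.06  0.56  0.65  1.61 -0.23  1.37] [662.1562327   28.21805068 344.03675248] [-3.14040525  0.23757011  1.81933932]
1 rows [  9.25 -12.04   0.17] [ 0.0015 -0.0024  0.0112] to [648.3  34.  341.7] mid [655.  31. 343.]
10 rows [-0.   0.   9.2] [ 0. -0.  0.] to [653.4  12.7 252.3] mid [651.  23. 297.]
```

View pics/s1.png

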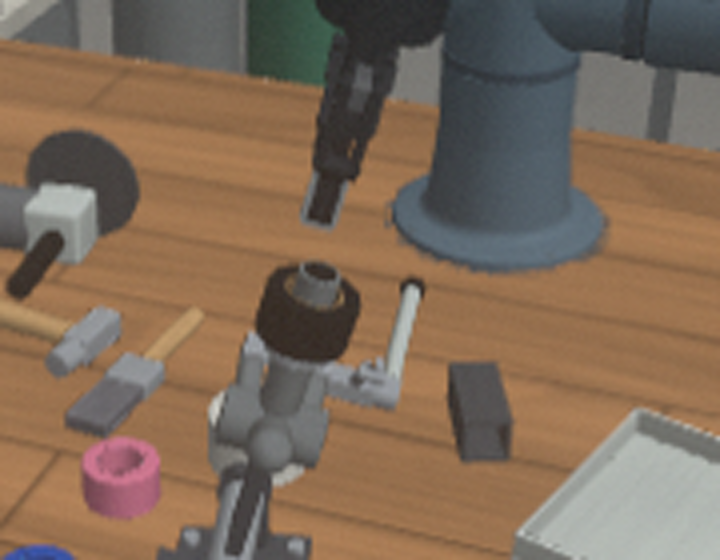

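Crop: the gripper is above the roll, tilted with the tube. I'll settle and correct the offset, then descend.

Request:
servo_tool(series=[{"dx": 1.5,"dy": -4},{"dx": 1.5,"dy": -4},{"dx": 1.5,"dy": -4},{},{},{},{},{},{},{}])

```text
invalid input
```

```bash
python3 - <<'E'
from plan import *
s=r.state();print(s["joint_pos"].round(2),s["tool_pos"],s["finger_gap"])
T=cur(); T=go(T,jx(),fp([0,0,290]),1);go(T,jx(),fp([0,0,198]),10)
E
```

```text
[ 0.06  0.56  0.65  1.61 -0.23  1.37] [662.1562327   28.21805068 344.03675248] 85.36959766923593
1 rows [  9.25 -12.04   0.17] [ 0.0015 -0.0024  0.0112] to [648.3  34.  341.7] mid [655.  31. 343.]
10 rows [-0.   0.   9.2] [ 0. -0.  0.] to [653.4  12.7 252.3] mid [651.  23. 297.]
```

All seven keys are needed in every row.

Request:
servo_tool(series=[{"dx": 1.5,"dy": -4,"dz": 0,"wx": 0,"wy": 0,"wz": 0,"jaw": 0},{"dx": 1.5,"dy": -4,"dz": 0,"wx": 0,"wy": 0,"wz": 0,"jaw": 0},{"dx": 1.5,"dy": -4,"dz": 0,"wx": 0,"wy": 0,"wz": 0,"jaw": 0},{"dx": 0,"dy": 0,"dz": 0,"wx": 0,"wy": 0,"wz": 0,"jaw": 0},{"dx": 0,"dy": 0,"dz": 0,"wx": 0,"wy": 0,"wz": 0,"jaw": 0},{"dx": 0,"dy": 0,"dz": 0,"wx": 0,"wy": 0,"wz": 0,"jaw": 0},{"dx": 0,"dy": 0,"dz": 0,"wx": 0,"wy": 0,"wz": 0,"jaw": 0},{"dx": 0,"dy": 0,"dz": 0,"wx": 0,"wy": 0,"wz": 0,"jaw": 0},{"dx": 0,"dy": 0,"dz": 0,"wx": 0,"wy": 0,"wz": 0,"jaw": 0},{"dx": 0,"dy": 0,"dz": 0,"wx": 0,"wy": 0,"wz": 0,"jaw": 0}])

```text
time_s: 3.48
tool_pos: [650.1, 22.0, 344.0]
ee_rot: [3.141, 0.242, 1.809]
wrist_force: [0.1, 0.5, -0.3]
finger_gap: 85.3
```

```bash
python3 - <<'E'
from plan import *
s=r.state();print(s["joint_pos"].round(2),s["tool_pos"],s["finger_gap"])
T=cur(); T=go(T,jx(),fp([0,0,290]),1);go(T,jx(),fp([0,0,198]),10)
E
```

```text
[ 0.05  0.53  0.58  1.58 -0.24  1.38] [650.14174303  22.01697191 343.9662788 ] 85.33150852163988
1 rows [12.28  1.05 -0.67] [0.0003 0.0019 0.0009] to [648.3  34.  341.7] mid [649.  28. 343.]
10 rows [-0.   0.   9.2] [ 0. -0.  0.] to [653.4  12.7 252.3] mid [651.  23. 297.]
```

Request:
servo_tool(series=[{"dx": 6.15,"dy": 0.5,"dz": 0,"wx": 0,"wy": 0,"wz": 0,"jaw": 0},{"dx": 6.15,"dy": 0.5,"dz": 0,"wx": 0,"wy": 0,"wz": 0,"jaw": 0},{"dx": 0,"dy": 0,"dz": 13,"wx": 0,"wy": 0,"wz": 0,"jaw": 0},{"dx": 0,"dy": 0,"dz": 13,"wx": 0,"wy": 0,"wz": 0,"jaw": 0},{"dx": 0,"dy": 0,"dz": 13,"wx": 0,"wy": 0,"wz": 0,"jaw": 0},{"dx": 0,"dy": 0,"dz": 13,"wx": 0,"wy": 0,"wz": 0,"jaw": 0},{"dx": 0,"dy": 0,"dz": 0,"wx": 0,"wy": 0,"wz": 0,"jaw": 0},{"dx": 0,"dy": 0,"dz": 0,"wx": 0,"wy": 0,"wz": 0,"jaw": 0},{"dx": 0,"dy": 0,"dz": 0,"wx": 0,"wy": 0,"wz": 0,"jaw": 0},{"dx": 0,"dy": 0,"dz": 0,"wx": 0,"wy": 0,"wz": 0,"jaw": 0}])

```text
time_s: 4.32
tool_pos: [651.6, 22.3, 291.8]
ee_rot: [3.14, 0.242, 1.809]
wrist_force: [-0.7, 0.4, -0.2]
finger_gap: 85.2
```

```bash
python3 - <<'E'
from plan import *
s=r.state();print(s["joint_pos"].round(2),s["tool_pos"],s["finger_gap"],s["wrist_force"])
T=cur(); go(T,jx(),fp([0,0,198]),1)
E
```

```text
[ 0.05  0.51  0.41  1.43 -0.24  1.38] [651.56012252  22.30827189 291.7815815 ] 85.17945799089803 [-0.73764629  0.37267699 -0.23401716]
1 rows [-3.000e-02 -4.500e-01  4.064e+01] [0.0022 0.0022 0.0011] to [653.4  12.7 252.3] mid [653.  18. 272.]
```

Request:
servo_tool(series=[{"dx": 0,"dy": 0,"dz": 11,"wx": 0,"wy": 0,"wz": 0,"jaw": 0},{"dx": 0,"dy": 0,"dz": 11,"wx": 0,"wy": 0,"wz": 0,"jaw": 0},{"dx": 0,"dy": 0,"dz": 12,"wx": 0,"wy": 0,"wz": 0,"jaw": 0},{"dx": 0,"dy": 0,"dz": 12,"wx": 0,"wy": 0,"wz": 0,"jaw": 0},{"dx": 0,"dy": 0,"dz": 0,"wx": 0,"wy": 0,"wz": 0,"jaw": 0},{"dx": 0,"dy": 0,"dz": 0,"wx": 0,"wy": 0,"wz": 0,"jaw": 1},{"dx": 0,"dy": 0,"dz": 0,"wx": 0,"wy": 0,"wz": 0,"jaw": 1},{"dx": 0,"dy": 0,"dz": 0,"wx": 0,"wy": 0,"wz": 0,"jaw": 1},{"dx": 0,"dy": 0,"dz": 0,"wx": 0,"wy": 0,"wz": 0,"jaw": 1},{"dx": 0,"dy": 0,"dz": 0,"wx": 0,"wy": 0,"wz": 0,"jaw": 1}])

```text
time_s: 5.15
tool_pos: [654.5, 11.5, 247.7]
ee_rot: [3.139, 0.242, 1.809]
wrist_force: [-1.3, 2.0, 5.6]
finger_gap: 59.5
```

```bash
python3 - <<'E'
from plan import *
s=r.state();print(s["joint_pos"].round(2),s["tool_pos"],s["finger_gap"],s["wrist_force"])
T=cur(); T=go(T,jx(),fp([0,0,272]),6)
# tray: tool down, jaws along tray y -> choose yaw near; tray centre
for yaw in(2.865,1.294):
    R=(Ro.from_euler('z',yaw)*Ro.from_euler('x',np.pi)).as_matrix(); A=go(T,R,np.array([452,251,120.]),20)
E
```

```text
[ 0.03  0.5   0.3   1.31 -0.24  1.36] [654.51091543  11.5137966  247.65138433] 59.45130831482033 [-1.28532208  2.01187965  5.64083412]
6 rows [  0.03  -0.1  -13.15] [0.0005 0.0004 0.0001] to [649.3  29.8 324.2] mid [652.  21. 286.]
20 rows [16.67  1.02  8.28] [-0.0063  0.0109 -0.0526] to [452. 251. 120.] mid [585. 162. 213.]
20 rows [ 12.14 -10.41   8.74] [0.0031 0.0117 0.0256] to [452. 251. 120.] mid [536. 121. 215.]
```

Request:
servo_tool(series=[{"dx": 0,"dy": 0,"dz": 0,"wx": 0,"wy": 0,"wz": 0,"jaw": 1},{"dx": 0,"dy": 0,"dz": -6,"wx": 0,"wy": 0,"wz": 0,"jaw": 1},{"dx": 0,"dy": 0,"dz": -9,"wx": 0,"wy": 0,"wz": 0,"jaw": 1},{"dx": 0,"dy": 0,"dz": -12,"wx": 0,"wy": 0,"wz": 0,"jaw": 1},{"dx": 0,"dy": 0,"dz": -13,"wx": 0,"wy": 0,"wz": 0,"jaw": 1},{"dx": 0,"dy": 0,"dz": -13,"wx": 0,"wy": 0,"wz": 0,"jaw": 1},{"dx": 0,"dy": 0,"dz": -13,"wx": 0,"wy": 0,"wz": 0,"jaw": 1},{"dx": 0,"dy": 0,"dz": -13,"wx": 0,"wy": 0,"wz": 0,"jaw": 1},{"dx": 0,"dy": 0,"dz": 0,"wx": 0,"wy": 0,"wz": 0,"jaw": 1},{"dx": 0,"dy": 0,"dz": 0,"wx": 0,"wy": 0,"wz": 0,"jaw": 1}])

```text
time_s: 5.98
tool_pos: [649.8, 29.8, 323.3]
ee_rot: [3.14, 0.242, 1.809]
wrist_force: [0.5, -0.6, -1.6]
finger_gap: 59.6
```

```bash
python3 - <<'E'
from plan import *
im,P=grab("scene"); save(im,"s2.png",(200,80,380,240),4)
s=r.state();print(s["joint_pos"].round(2),s["tool_pos"],s["finger_gap"],s["wrist_force"])
R=(Ro.from_euler('z',1.294)*Ro.from_euler('x',np.pi)).as_matrix(); T=go(cur(),R,np.array([452,251,120.]),20)
# roll in tool frame (black pts near tool)
T0=cur(); c=im["color"].astype(int).reshape(-1,3); q=(P.reshape(-1,3)-T0[:3,3])@T0[:3,:3]
q=q[(np.abs(q[:,:2])<45).all(1)&(np.abs(q[:,2])<40)&(c.max(1)<70)]; print(np.percentile(q,[3,50,97],axis=0).round(),len(q))
E
```

```text
[ 0.06  0.52  0.51  1.52 -0.24  1.39] [649.37657886  29.60307706 322.32548679] 59.62705673013385 [ 0.84874829  0.76022077 -1.19659598]
20 rows [ 12.16 -10.4    8.63] [0.0031 0.0118 0.0256] to [452. 251. 120.] mid [536. 121. 214.]
[[-28. -12. -37.]
 [ -2.  21. -23.]
 [ 29.  44.  29.]] 332
```

View pics/s2.png

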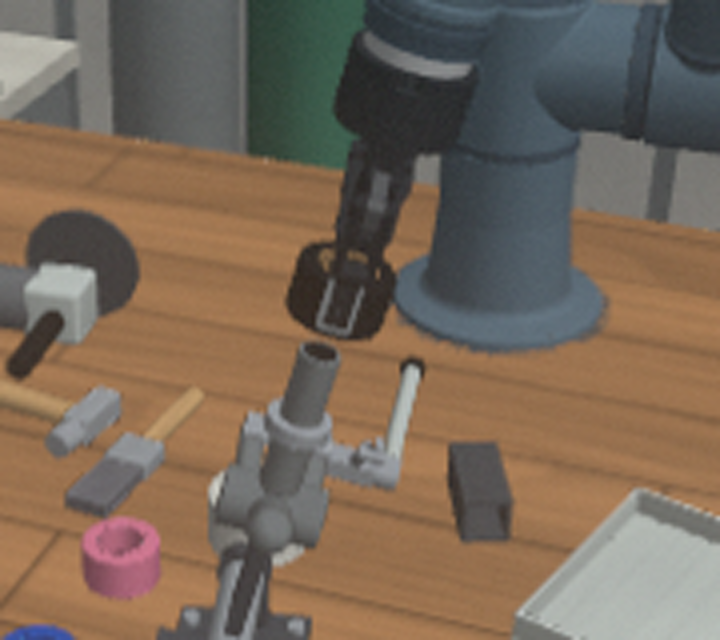

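Roll held level with the pads at crop (340,290), clear of the tube top at (320,350). On to the tray.

Request:
servo_tool(series=[{"dx": 12.16,"dy": -10.4,"dz": 8.63,"wx": 0.0031,"wy": 0.0118,"wz": 0.0256,"jaw": 1},{"dx": 12.16,"dy": -10.4,"dz": 8.63,"wx": 0.0031,"wy": 0.0118,"wz": 0.0256,"jaw": 1},{"dx": 12.16,"dy": -10.4,"dz": 8.63,"wx": 0.0031,"wy": 0.0118,"wz": 0.0256,"jaw": 1},{"dx": 12.16,"dy": -10.4,"dz": 8.63,"wx": 0.0031,"wy": 0.0118,"wz": 0.0256,"jaw": 1},{"dx": 12.16,"dy": -10.4,"dz": 8.63,"wx": 0.0031,"wy": 0.0118,"wz": 0.0256,"jaw": 1},{"dx": 12.16,"dy": -10.4,"dz": 8.63,"wx": 0.0031,"wy": 0.0118,"wz": 0.0256,"jaw": 1},{"dx": 12.16,"dy": -10.4,"dz": 8.63,"wx": 0.0031,"wy": 0.0118,"wz": 0.0256,"jaw": 1},{"dx": 12.16,"dy": -10.4,"dz": 8.63,"wx": 0.0031,"wy": 0.0118,"wz": 0.0256,"jaw": 1},{"dx": 12.16,"dy": -10.4,"dz": 8.63,"wx": 0.0031,"wy": 0.0118,"wz": 0.0256,"jaw": 1},{"dx": 12.16,"dy": -10.4,"dz": 8.63,"wx": 0.0031,"wy": 0.0118,"wz": 0.0256,"jaw": 1}])

```text
time_s: 6.87
tool_pos: [533.5, 119.2, 212.4]
ee_rot: [3.128, 0.121, 1.548]
wrist_force: [1.1, 0.2, -1.7]
finger_gap: 59.4
```

Request:
servo_tool(series=[{"dx": 12.16,"dy": -10.4,"dz": 8.63,"wx": 0.0031,"wy": 0.0118,"wz": 0.0256,"jaw": 1},{"dx": 12.16,"dy": -10.4,"dz": 8.63,"wx": 0.0031,"wy": 0.0118,"wz": 0.0256,"jaw": 1},{"dx": 12.16,"dy": -10.4,"dz": 8.63,"wx": 0.0031,"wy": 0.0118,"wz": 0.0256,"jaw": 1},{"dx": 12.16,"dy": -10.4,"dz": 8.63,"wx": 0.0031,"wy": 0.0118,"wz": 0.0256,"jaw": 1},{"dx": 12.16,"dy": -10.4,"dz": 8.63,"wx": 0.0031,"wy": 0.0118,"wz": 0.0256,"jaw": 1},{"dx": 12.16,"dy": -10.4,"dz": 8.63,"wx": 0.0031,"wy": 0.0118,"wz": 0.0256,"jaw": 1},{"dx": 12.16,"dy": -10.4,"dz": 8.63,"wx": 0.0031,"wy": 0.0118,"wz": 0.0256,"jaw": 1},{"dx": 12.16,"dy": -10.4,"dz": 8.63,"wx": 0.0031,"wy": 0.0118,"wz": 0.0256,"jaw": 1},{"dx": 12.16,"dy": -10.4,"dz": 8.63,"wx": 0.0031,"wy": 0.0118,"wz": 0.0256,"jaw": 1},{"dx": 12.16,"dy": -10.4,"dz": 8.63,"wx": 0.0031,"wy": 0.0118,"wz": 0.0256,"jaw": 1}])

```text
time_s: 7.7
tool_pos: [447.6, 247.0, 117.3]
ee_rot: [-3.14, 0.001, 1.293]
wrist_force: [0.1, -0.6, -0.8]
finger_gap: 59.6
```

```bash
python3 - <<'E'
from plan import *
im,P=grab("scene")
s=r.state();print(s["time_s"],s["joint_pos"].round(2),s["tool_pos"],s["ee_rot"],s["finger_gap"])
R=(Ro.from_euler('z',1.294)*Ro.from_euler('x',np.pi)).as_matrix(); T=go(cur(),R,np.array([452,251,120.]),1)
p=P.reshape(-1,3);c=im["color"].astype(int).reshape(-1,3)
k=np.isfinite(p).all(1)&(c.max(1)<60)&(np.hypot(p[:,0]-452,p[:,1]-251)<50)&(p[:,2]>50)
print(np.percentile(p[k],[1,3,10,50],axis=0).round(),k.sum())
E
```

```text
7.75 [ 0.38  0.32 -0.31  0.94  0.    2.23] [445.17397965 248.5792576  115.57685708] [-3.13626854e+00  1.08792086e-03  1.29397608e+00] 59.38182996181641
1 rows [ 4.19  5.89 -4.44] [-0.0053  0.0011 -0.    ] to [452. 251. 120.] mid [449. 250. 118.]
[[419. 206. 129.]
 [424. 211. 141.]
 [445. 220. 182.]
 [479. 249. 270.]] 747
```

Request:
servo_tool(series=[{"dx": 2,"dy": 3,"dz": 8,"wx": 0,"wy": 0,"wz": 0,"jaw": 1},{"dx": 2,"dy": 3,"dz": 15,"wx": 0,"wy": 0,"wz": 0,"jaw": 1},{"dx": 0,"dy": 0,"dz": 20,"wx": 0,"wy": 0,"wz": 0,"jaw": 1},{"dx": 0,"dy": 0,"dz": 20,"wx": 0,"wy": 0,"wz": 0,"jaw": 1},{"dx": 0,"dy": 0,"dz": 15,"wx": 0,"wy": 0,"wz": 0,"jaw": 1},{"dx": 0,"dy": 0,"dz": 10,"wx": 0,"wy": 0,"wz": 0,"jaw": 1},{"dx": 0,"dy": 0,"dz": 2,"wx": 0,"wy": 0,"wz": 0,"jaw": 1},{"dx": 0,"dy": 0,"dz": 0,"wx": 0,"wy": 0,"wz": 0,"jaw": 1},{"dx": 0,"dy": 0,"dz": 0,"wx": 0,"wy": 0,"wz": 0,"jaw": 1},{"dx": 0,"dy": 0,"dz": 0,"wx": 0,"wy": 0,"wz": 0,"jaw": 1}])

```text
time_s: 8.58
tool_pos: [457.2, 249.6, 29.9]
ee_rot: [3.139, -0.001, 1.294]
wrist_force: [-0.4, 0.1, -1.5]
finger_gap: 59.5
```

```bash
python3 - <<'E'
from plan import *
im,P=grab("scene"); save(im,"s3.png",(300,170,440,270),5)
s=r.state();print(s["time_s"],s["tool_pos"],s["ee_rot"],s["wrist_force"],s["finger_gap"])
E
```

```text
8.6333 [457.13833051 249.66792174  29.94574835] [ 3.13923027e+00 -9.00405962e-04  1.29443092e+00] [ 0.24302198 -0.285978   -1.16117002] 60.04133035491338
```

View pics/s3.png

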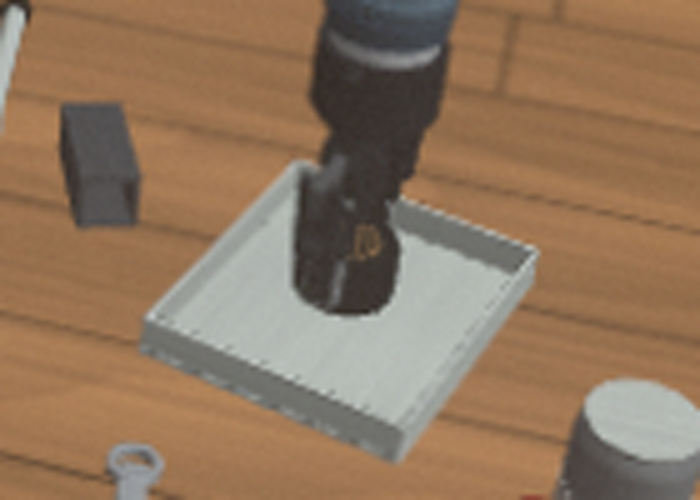

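The roll hangs level above the tray floor, its bottom at crop (345,310). Lowering gently.

Request:
servo_tool(series=[{"dx": 0,"dy": 0,"dz": 5,"wx": 0,"wy": 0,"wz": 0,"jaw": 1},{"dx": 0,"dy": 0,"dz": 5,"wx": 0,"wy": 0,"wz": 0,"jaw": 1},{"dx": 0,"dy": 0,"dz": 4,"wx": 0,"wy": 0,"wz": 0,"jaw": 1},{"dx": 0,"dy": 0,"dz": 3,"wx": 0,"wy": 0,"wz": 0,"jaw": 1},{"dx": 0,"dy": 0,"dz": 2,"wx": 0,"wy": 0,"wz": 0,"jaw": 1},{"dx": 0,"dy": 0,"dz": 1,"wx": 0,"wy": 0,"wz": 0,"jaw": 1},{"dx": 0,"dy": 0,"dz": 1,"wx": 0,"wy": 0,"wz": 0,"jaw": 1},{"dx": 0,"dy": 0,"dz": 1,"wx": 0,"wy": 0,"wz": 0,"jaw": 1},{"dx": 0,"dy": 0,"dz": 0,"wx": 0,"wy": 0,"wz": 0,"jaw": 1},{"dx": 0,"dy": 0,"dz": 0,"wx": 0,"wy": 0,"wz": 0,"jaw": 1}])

```text
time_s: 9.47
tool_pos: [456.1, 249.4, 7.2]
ee_rot: [3.141, 0.0, 1.294]
wrist_force: [-1.1, -0.2, 3.1]
finger_gap: 59.6
```

Request:
servo_tool(series=[{"dx": 0,"dy": 0,"dz": 1,"wx": 0,"wy": 0,"wz": 0,"jaw": 1},{"dx": 0,"dy": 0,"dz": 0,"wx": 0,"wy": 0,"wz": 0,"jaw": 1},{"dx": 0,"dy": 0,"dz": 1,"wx": 0,"wy": 0,"wz": 0,"jaw": 1},{"dx": 0,"dy": 0,"dz": 0,"wx": 0,"wy": 0,"wz": 0,"jaw": 1},{"dx": 0,"dy": 0,"dz": 0,"wx": 0,"wy": 0,"wz": 0,"jaw": 1},{"dx": 0,"dy": 0,"dz": 0,"wx": 0,"wy": 0,"wz": 0,"jaw": 1},{"dx": 0,"dy": 0,"dz": 0,"wx": 0,"wy": 0,"wz": 0,"jaw": 1},{"dx": 0,"dy": 0,"dz": 0,"wx": 0,"wy": 0,"wz": 0,"jaw": 1},{"dx": 0,"dy": 0,"dz": 0,"wx": 0,"wy": 0,"wz": 0,"jaw": 1},{"dx": 0,"dy": 0,"dz": 0,"wx": 0,"wy": 0,"wz": 0,"jaw": 1}])

```text
time_s: 10.3
tool_pos: [456.1, 249.4, 7.1]
ee_rot: [3.14, -0.0, 1.295]
wrist_force: [-5.8, -1.8, 19.7]
finger_gap: 59.1
```

Request:
servo_tool(series=[{"dx": 0,"dy": 0,"dz": -1.5,"wx": 0,"wy": 0,"wz": 0,"jaw": 1},{"dx": 0,"dy": 0,"dz": 0,"wx": 0,"wy": 0,"wz": 0,"jaw": 1},{"dx": 0,"dy": 0,"dz": 0,"wx": 0,"wy": 0,"wz": 0,"jaw": 0.1},{"dx": 0,"dy": 0,"dz": 0,"wx": 0,"wy": 0,"wz": 0,"jaw": 0},{"dx": 0,"dy": 0,"dz": 0,"wx": 0,"wy": 0,"wz": 0,"jaw": 0},{"dx": 0,"dy": 0,"dz": 0,"wx": 0,"wy": 0,"wz": 0,"jaw": 0},{"dx": 0,"dy": 0,"dz": -5,"wx": 0,"wy": 0,"wz": 0,"jaw": 0},{"dx": 0,"dy": 0,"dz": -15,"wx": 0,"wy": 0,"wz": 0,"jaw": 0},{"dx": 0,"dy": 0,"dz": -25,"wx": 0,"wy": 0,"wz": 0,"jaw": 0},{"dx": 0,"dy": 0,"dz": -25,"wx": 0,"wy": 0,"wz": 0,"jaw": 0}])

```text
time_s: 11.13
tool_pos: [454.9, 248.9, 76.6]
ee_rot: [-3.14, 0.002, 1.294]
wrist_force: [1.0, 0.5, 1.0]
finger_gap: 85.5
```

```bash
python3 - <<'E'
from plan import *
im,P=grab("scene"); save(im,"s4.png",(300,170,440,270),5)
s=r.state();print(s["time_s"],s["joint_pos"].round(2),s["tool_pos"],s["ee_rot"],s["wrist_force"],s["finger_gap"])
# push tool: straight down, tool in frame-yaw; jaws along frame y flipped, above 130mm point
T=cur(); p=fp([-198,84.5,127]); print("leg top",p)
for yaw in(YAW+np.pi/2,YAW-np.pi,YAW):
    R=(Ro.from_euler('z',yaw)*Ro.from_euler('x',np.pi)).as_matrix(); go(T,R,np.r_[p[:2],p[2]+45],20)
E
```

```text
11.1833 [ 0.38  0.36 -0.34  0.86 -0.    2.23] [458.47070221 250.43248413  81.99442862] [ 3.13634137 -0.00328435  1.29454519] [0.52878551 0.76256837 2.89865215] 85.17914409873408
leg top [445.67602386  29.64014593 163.27405087]
20 rows [-11.16  -0.41  -6.33] [ 0.0003 -0.0001 -0.0257] to [445.7  29.6 208.3] mid [438. 141. 145.]
20 rows [-9.07 -9.77 -6.35] [ 0.0003  0.0002 -0.1042] to [445.7  29.6 208.3] mid [389. 144. 145.]
20 rows [-8.49  7.89 -6.31] [ 0.0002 -0.0003  0.0529] to [445.7  29.6 208.3] mid [482. 138. 145.]
```

View pics/s4.png

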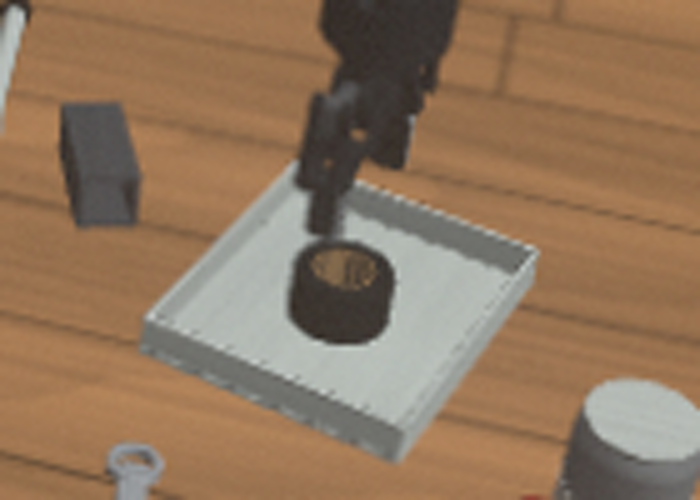

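Roll lies flat, in mid-tray at crop (342,290). Moving above the kickstand with the jaws closing.

Request:
servo_tool(series=[{"dx": -11.16,"dy": -0.41,"dz": -21,"wx": 0,"wy": 0,"wz": -0.0257,"jaw": 0},{"dx": -11.16,"dy": -0.41,"dz": -21,"wx": 0,"wy": 0,"wz": -0.0257,"jaw": 1},{"dx": -11.16,"dy": -0.41,"dz": -21,"wx": 0,"wy": 0,"wz": -0.0257,"jaw": 1},{"dx": -11.16,"dy": -0.41,"dz": -21,"wx": 0,"wy": 0,"wz": -0.0257,"jaw": 1},{"dx": -11.16,"dy": -0.41,"dz": -21,"wx": 0,"wy": 0,"wz": -0.0257,"jaw": 1},{"dx": -11.16,"dy": -0.41,"dz": -21,"wx": 0,"wy": 0,"wz": -0.0257,"jaw": 1},{"dx": -11.16,"dy": -0.41,"dz": 0,"wx": 0,"wy": 0,"wz": -0.0257,"jaw": 1},{"dx": -11.16,"dy": -0.41,"dz": 0,"wx": 0,"wy": 0,"wz": -0.0257,"jaw": 1},{"dx": -11.16,"dy": -0.41,"dz": 0,"wx": 0,"wy": 0,"wz": -0.0257,"jaw": 1},{"dx": -11.16,"dy": -0.41,"dz": 0,"wx": 0,"wy": 0,"wz": -0.0257,"jaw": 1}])

```text
time_s: 12.02
tool_pos: [434.1, 139.8, 202.8]
ee_rot: [3.141, 0.0, 1.553]
wrist_force: [-0.1, -0.2, -0.5]
finger_gap: -0.0
```

Request:
servo_tool(series=[{"dx": -13,"dy": -0.41,"dz": 0,"wx": 0,"wy": 0,"wz": -0.0286,"jaw": 1},{"dx": -13,"dy": -0.41,"dz": 0,"wx": 0,"wy": 0,"wz": -0.0286,"jaw": 1},{"dx": -13,"dy": -0.41,"dz": 0,"wx": 0,"wy": 0,"wz": -0.0286,"jaw": 1},{"dx": -13,"dy": -0.41,"dz": 0,"wx": 0,"wy": 0,"wz": -0.0286,"jaw": 1},{"dx": -13,"dy": -0.41,"dz": 0,"wx": 0,"wy": 0,"wz": -0.0286,"jaw": 1},{"dx": -13,"dy": -0.41,"dz": 0,"wx": 0,"wy": 0,"wz": -0.0286,"jaw": 1},{"dx": -13,"dy": -0.41,"dz": 0,"wx": 0,"wy": 0,"wz": -0.0286,"jaw": 1},{"dx": -13,"dy": -0.41,"dz": 0,"wx": 0,"wy": 0,"wz": -0.0286,"jaw": 1},{"dx": -7.6,"dy": -0.41,"dz": 0,"wx": 0,"wy": 0,"wz": -0.0286,"jaw": 1},{"dx": 0,"dy": 0,"dz": 0,"wx": 0,"wy": 0,"wz": 0,"jaw": 1}])

```text
time_s: 12.85
tool_pos: [440.7, 27.8, 202.6]
ee_rot: [3.141, 0.001, 1.807]
wrist_force: [1.2, 0.4, 0.5]
finger_gap: -0.0
```

```bash
python3 - <<'E'
from plan import *
s=r.state();print(s["time_s"],s["joint_pos"].round(2),s["tool_pos"],s["ee_rot"],s["wrist_force"],s["finger_gap"])
T=cur(); R=(Ro.from_euler('z',YAW+np.pi/2)*Ro.from_euler('x',np.pi)).as_matrix()
p0=fp([-198,84.5,127]); T=go(T,R,p0+[0,0,10],1)
piv=np.array([-70,76,120.])
for a in np.arange(0,.91,.1):   # contact point 130 mm along leg, 7 mm above
    v=piv+[-128*np.cos(a)-7*np.sin(a)*1,8.5,-128*np.sin(a)+7*np.cos(a)]
    T=go(T,R,fp(v),1)
E
```

```text
12.85 [-0.08  0.12 -0.33  1.12 -0.    1.25] [440.66916592  27.83822509 202.6363942 ] [3.14106548e+00 1.18810902e-03 1.80724101e+00] [1.21397654 0.40530994 0.49190635] -0.03838849940205563
1 rows [ 0.59  5.28 29.36] [ 0.0005  0.0012 -0.0006] to [445.7  29.6 173.3] mid [443.  29. 188.]
1 rows [ 0. -0. 10.] [0. 0. 0.] to [445.7  29.6 163.3] mid [446.  30. 168.]
1 rows [-3.05 -0.06 12.45] [0. 0. 0.] to [446.3  26.7 150.8] mid [446.  28. 157.]
1 rows [-3.03  1.22 12.39] [0. 0. 0.] to [448.2  24.  138.4] mid [447.  25. 145.]
1 rows [-2.99  2.49 12.21] [0. 0. 0.] to [451.4  21.7 126.2] mid [450.  23. 132.]
1 rows [-2.91  3.73 11.91] [0. 0. 0.] to [455.7  19.7 114.3] mid [454.  21. 120.]
1 rows [-2.81  4.94 11.49] [0. 0. 0.] to [461.1  18.2 102.8] mid [458.  19. 109.]
1 rows [-2.68  6.09 10.95] [0. 0. 0.] to [467.7  17.   91.9] mid [464.  18.  97.]
1 rows [-2.52  7.19 10.31] [0. 0. 0.] to [475.2  16.2  81.6] mid [471.  17.  87.]
1 rows [-2.34  8.21  9.56] [0. 0. 0.] to [483.8  15.9  72. ] mid [480.  16.  77.]
1 rows [-2.13  9.15  8.71] [0. 0. 0.] to [493.2  15.9  63.3] mid [488.  16.  68.]
```

Request:
servo_tool(series=[{"dx": 0.3,"dy": 2.5,"dz": 10,"wx": 0,"wy": 0,"wz": 0,"jaw": 1},{"dx": 0.3,"dy": 2.5,"dz": 10,"wx": 0,"wy": 0,"wz": 0,"jaw": 1},{"dx": 0,"dy": 0,"dz": 9,"wx": 0,"wy": 0,"wz": 0,"jaw": 1},{"dx": 0,"dy": 0,"dz": 5,"wx": 0,"wy": 0,"wz": 0,"jaw": 1},{"dx": 0,"dy": 0,"dz": 5,"wx": 0,"wy": 0,"wz": 0,"jaw": 1},{"dx": -1.5,"dy": 0,"dz": 6,"wx": 0,"wy": 0,"wz": 0,"jaw": 1},{"dx": -1.5,"dy": 0,"dz": 6.5,"wx": 0,"wy": 0,"wz": 0,"jaw": 1},{"dx": -3,"dy": 1.2,"dz": 12.4,"wx": 0,"wy": 0,"wz": 0,"jaw": 1},{"dx": -3,"dy": 2.5,"dz": 12.2,"wx": 0,"wy": 0,"wz": 0,"jaw": 1},{"dx": 0,"dy": 0,"dz": 0,"wx": 0,"wy": 0,"wz": 0,"jaw": 1}])

```text
time_s: 13.68
tool_pos: [450.5, 22.6, 124.6]
ee_rot: [-3.14, 0.0, 1.808]
wrist_force: [0.3, -0.4, 2.3]
finger_gap: -0.1
```

```bash
python3 - <<'E'
from plan import *
im,P=grab("scene"); save(im,"s5.png",(220,100,360,240),4)
s=r.state();print(s["time_s"],s["tool_pos"],s["wrist_force"])
E
```

```text
13.7333 [450.46530699  22.78856624 125.57167776] [-2.01572172  0.63654764  1.53501173]
```

View pics/s5.png

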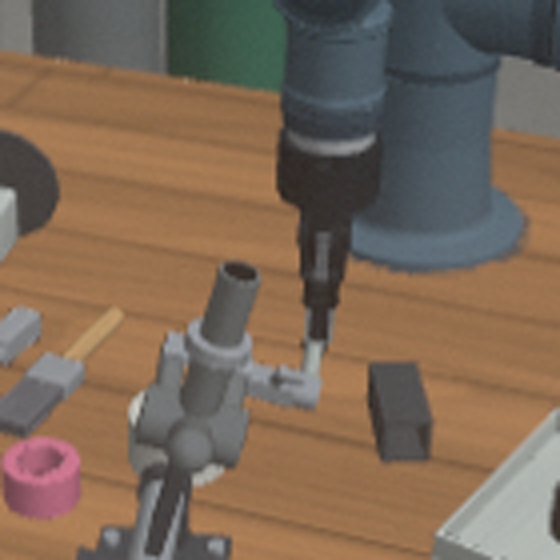

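The leg is moving down under the fingertips at crop (318,345). Continuing along the arc past dead centre, then backing out.

Request:
servo_tool(series=[{"dx": -2.9,"dy": 3.7,"dz": 11.9,"wx": 0,"wy": 0,"wz": 0,"jaw": 1},{"dx": -2.8,"dy": 4.9,"dz": 11.5,"wx": 0,"wy": 0,"wz": 0,"jaw": 1},{"dx": -2.7,"dy": 6.1,"dz": 11,"wx": 0,"wy": 0,"wz": 0,"jaw": 1},{"dx": -2.5,"dy": 7.2,"dz": 10.3,"wx": 0,"wy": 0,"wz": 0,"jaw": 1},{"dx": -2.3,"dy": 8.2,"dz": 9.6,"wx": 0,"wy": 0,"wz": 0,"jaw": 1},{"dx": -2.1,"dy": 9.1,"dz": 8.7,"wx": 0,"wy": 0,"wz": 0,"jaw": 1},{"dx": 0,"dy": 0,"dz": 0,"wx": 0,"wy": 0,"wz": 0,"jaw": 1},{"dx": 0,"dy": 0,"dz": 0,"wx": 0,"wy": 0,"wz": 0,"jaw": 1},{"dx": 0,"dy": 0,"dz": 0,"wx": 0,"wy": 0,"wz": 0,"jaw": 1},{"dx": 0,"dy": 0,"dz": 0,"wx": 0,"wy": 0,"wz": 0,"jaw": 1}])

```text
time_s: 14.57
tool_pos: [492.5, 17.2, 63.8]
ee_rot: [3.141, 0.001, 1.809]
wrist_force: [0.2, -0.3, 0.4]
finger_gap: 0.2
```

```bash
python3 - <<'E'
from plan import *
im,P=grab("scene"); save(im,"s6.png",(220,100,360,240),4)
s=r.state();print(s["time_s"],s["tool_pos"],s["wrist_force"])
T=cur(); p=fp([-160,84,127]); R=(Ro.from_euler('z',YAW+np.pi/2)*Ro.from_euler('x',np.pi)).as_matrix()
U=go(T,R,np.array([440,10,300.]),10)
go(U,jy(),fp([0,0,290]),20)
E
```

```text
14.6167 [492.53336332  17.23413777  63.90897407] [-0.50222755  0.07913153 -0.17382375]
10 rows [  0.52  -5.27 -23.61] [0.0001 0.0001 0.0001] to [440.  10. 300.] mid [466.  14. 182.]
20 rows [-9.31  6.92 -2.63] [ 0.0094 -0.0094 -0.0781] to [648.3  34.  341.7] mid [548. -22. 325.]
```

View pics/s6.png

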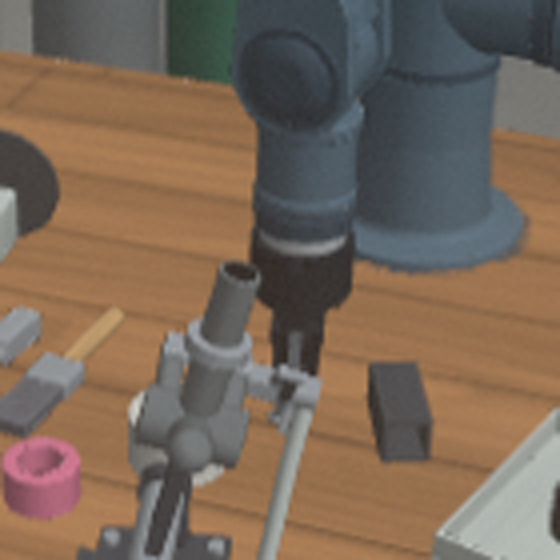

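The kickstand has snapped fully down: the leg now runs from crop (300,390) to (265,560). Retracting, then moving above the tube with the jaws across it.

Request:
servo_tool(series=[{"dx": 0.5,"dy": -5.3,"dz": -23.6,"wx": 0,"wy": 0,"wz": 0,"jaw": 1},{"dx": 0.5,"dy": -5.3,"dz": -23.6,"wx": 0,"wy": 0,"wz": 0,"jaw": 1},{"dx": 0.5,"dy": -5.3,"dz": -23.6,"wx": 0,"wy": 0,"wz": 0,"jaw": 1},{"dx": 0.5,"dy": -5.3,"dz": -23.6,"wx": 0,"wy": 0,"wz": 0,"jaw": 1},{"dx": 0.5,"dy": -5.3,"dz": -23.6,"wx": 0,"wy": 0,"wz": 0,"jaw": 1},{"dx": 0.5,"dy": -5.3,"dz": -23.6,"wx": 0,"wy": 0,"wz": 0,"jaw": 1},{"dx": 0.5,"dy": -5.3,"dz": -23.6,"wx": 0,"wy": 0,"wz": 0,"jaw": 1},{"dx": 0.5,"dy": -5.3,"dz": -23.6,"wx": 0,"wy": 0,"wz": 0,"jaw": 1},{"dx": 0.5,"dy": -5.3,"dz": -23.6,"wx": 0,"wy": 0,"wz": 0,"jaw": 1},{"dx": 0.5,"dy": -5.3,"dz": -23.6,"wx": 0,"wy": 0,"wz": 0,"jaw": 1}])

```text
time_s: 15.45
tool_pos: [439.0, 9.7, 301.1]
ee_rot: [3.14, 0.001, 1.809]
wrist_force: [0.5, -1.0, -0.3]
finger_gap: 0.0
```

Request:
servo_tool(series=[{"dx": -9.3,"dy": 6.9,"dz": -2.6,"wx": 0.0094,"wy": -0.0094,"wz": -0.0781,"jaw": 1},{"dx": -9.3,"dy": 6.9,"dz": -2.6,"wx": 0.0094,"wy": -0.0094,"wz": -0.0781,"jaw": 1},{"dx": -9.3,"dy": 6.9,"dz": -2.6,"wx": 0.0094,"wy": -0.0094,"wz": -0.0781,"jaw": 1},{"dx": -9.3,"dy": 6.9,"dz": -2.6,"wx": 0.0094,"wy": -0.0094,"wz": -0.0781,"jaw": 1},{"dx": -9.3,"dy": 6.9,"dz": -2.6,"wx": 0.0094,"wy": -0.0094,"wz": -0.0781,"jaw": 1},{"dx": -9.3,"dy": 6.9,"dz": -2.6,"wx": 0.0094,"wy": -0.0094,"wz": -0.0781,"jaw": 1},{"dx": -9.3,"dy": 6.9,"dz": -2.6,"wx": 0.0094,"wy": -0.0094,"wz": -0.0781,"jaw": 1},{"dx": -9.3,"dy": 6.9,"dz": -2.6,"wx": 0.0094,"wy": -0.0094,"wz": -0.0781,"jaw": 1},{"dx": -9.3,"dy": 6.9,"dz": -2.6,"wx": 0.0094,"wy": -0.0094,"wz": -0.0781,"jaw": 1},{"dx": -9.3,"dy": 6.9,"dz": -2.6,"wx": 0.0094,"wy": -0.0094,"wz": -0.0781,"jaw": 1}])

```text
time_s: 16.28
tool_pos: [546.8, -27.0, 325.3]
ee_rot: [-3.021, 0.051, 2.598]
wrist_force: [1.1, -0.3, -0.1]
finger_gap: -0.0
```

Request:
servo_tool(series=[{"dx": -9.3,"dy": 6.9,"dz": -2.6,"wx": 0.0094,"wy": -0.0094,"wz": -0.0781,"jaw": 0},{"dx": -9.3,"dy": 6.9,"dz": -2.6,"wx": 0.0094,"wy": -0.0094,"wz": -0.0781,"jaw": 0},{"dx": -9.3,"dy": 6.9,"dz": -2.6,"wx": 0.0094,"wy": -0.0094,"wz": -0.0781,"jaw": 0},{"dx": -9.3,"dy": 6.9,"dz": -2.6,"wx": 0.0094,"wy": -0.0094,"wz": -0.0781,"jaw": 0},{"dx": -9.3,"dy": 6.9,"dz": -2.6,"wx": 0.0094,"wy": -0.0094,"wz": -0.0781,"jaw": 0},{"dx": -9.3,"dy": 6.9,"dz": -2.6,"wx": 0.0094,"wy": -0.0094,"wz": -0.0781,"jaw": 0},{"dx": -9.3,"dy": 6.9,"dz": -2.6,"wx": 0.0094,"wy": -0.0094,"wz": -0.0781,"jaw": 0},{"dx": -9.3,"dy": 6.9,"dz": -2.6,"wx": 0.0094,"wy": -0.0094,"wz": -0.0781,"jaw": 0},{"dx": -9.3,"dy": 6.9,"dz": -2.6,"wx": 0.0094,"wy": -0.0094,"wz": -0.0781,"jaw": 0},{"dx": -9.3,"dy": 6.9,"dz": -2.6,"wx": 0.0094,"wy": -0.0094,"wz": -0.0781,"jaw": 0}])

```text
time_s: 17.12
tool_pos: [648.7, 25.5, 341.9]
ee_rot: [-2.901, 0.0, -2.901]
wrist_force: [0.4, 0.6, 0.6]
finger_gap: 85.5
```

```bash
python3 - <<'E'
from plan import *
s=r.state();print(s["time_s"],s["joint_pos"].round(2),s["tool_pos"],s["ee_rot"],s["finger_gap"])
T=cur(); go(T,jy(),fp([0,0,290]),1)
A=[]
for n in("top","scene"):
    im,P=grab(n);P=P.reshape(-1,3);A.append(P[np.isfinite(P).all(1)&(P[:,2]>60)])
A=np.vstack(A); 
x=np.array([664.5,-33,.237,.24,1.75])
for i in range(4):
    p=A[model(A,x,False)<9]; p=p[p[:,2]<300]
    f=lambda v:model(p,[*v[:2],.237,.24,v[2]],False)
    v=least_squares(f,x[[0,1,4]],loss="soft_l1",f_scale=2,x_scale=[1,1,.02]).x; x[[0,1,4]]=v
print(x.round(3),len(p),np.median(f(v)))
E
```

```text
17.1167 [ 0.05  0.52  0.57  1.57 -0.24 -0.19] [648.65490278  25.54146907 341.88157393] [-2.90105988e+00  9.72731718e-05 -2.90052244e+00] 85.4720360116023
1 rows [-1.67  8.11 -1.79] [-0.0005  0.0011  0.0039] to [648.3  34.  341.7] mid [648.  30. 342.]
[ 6.6491e+02 -3.2995e+01  2.3700e-01  2.4000e-01  1.7670e+00] 528 1.5171177647556222
```

Request:
servo_tool(series=[{"dx": 0,"dy": 1,"dz": 15,"wx": 0,"wy": 0,"wz": 0,"jaw": 0},{"dx": 0,"dy": 0,"dz": 15,"wx": 0,"wy": 0,"wz": 0,"jaw": 0},{"dx": 0,"dy": 0,"dz": 15,"wx": 0,"wy": 0,"wz": 0,"jaw": 0},{"dx": 0,"dy": 0,"dz": 15,"wx": 0,"wy": 0,"wz": 0,"jaw": 0},{"dx": 0,"dy": 0,"dz": 5,"wx": 0,"wy": 0,"wz": 0,"jaw": 0},{"dx": 0,"dy": 0,"dz": 0,"wx": 0,"wy": 0,"wz": 0,"jaw": 0},{"dx": 0,"dy": 0,"dz": 0,"wx": 0,"wy": 0,"wz": 0,"jaw": 0},{"dx": 0,"dy": 0,"dz": 0,"wx": 0,"wy": 0,"wz": 0,"jaw": 0},{"dx": 0,"dy": 0,"dz": 0,"wx": 0,"wy": 0,"wz": 0,"jaw": 0},{"dx": 0,"dy": 0,"dz": 0,"wx": 0,"wy": 0,"wz": 0,"jaw": 0}])

```text
time_s: 18.05
tool_pos: [652.4, 11.3, 279.1]
ee_rot: [-2.901, 0.002, -2.904]
wrist_force: [0.8, 1.1, -0.3]
finger_gap: 85.4
```

```bash
python3 - <<'E'
from plan import *
s=r.state();print(s["time_s"],s["tool_pos"],s["ee_rot"],s["wrist_force"])
go(cur(),jy(),fp([0,0,200]),1)
E
```

```text
18.05 [652.38967725  11.30725736 279.12493699] [-2.90112263e+00  2.08932282e-03 -2.90413441e+00] [ 0.84869489  1.05181148 -0.31461689]
1 rows [-1.34  7.5  23.76] [-0.0005  0.0021 -0.0001] to [653.3  13.2 254.3] mid [653.  12. 267.]
```

Request:
servo_tool(series=[{"dx": -0.6,"dy": 3.7,"dz": 6,"wx": 0,"wy": 0.001,"wz": 0,"jaw": 0},{"dx": -0.7,"dy": 3.8,"dz": 6,"wx": 0,"wy": 0.001,"wz": 0,"jaw": 0},{"dx": 0,"dy": 0,"dz": 6,"wx": 0,"wy": 0,"wz": 0,"jaw": 0},{"dx": 0,"dy": 0,"dz": 5.8,"wx": 0,"wy": 0,"wz": 0,"jaw": 0},{"dx": 0,"dy": 0,"dz": 0,"wx": 0,"wy": 0,"wz": 0,"jaw": 0},{"dx": 0,"dy": 0,"dz": 0,"wx": 0,"wy": 0,"wz": 0,"jaw": 0},{"dx": 0,"dy": 0,"dz": 0,"wx": 0,"wy": 0,"wz": 0,"jaw": 0.2},{"dx": 0,"dy": 0,"dz": 0,"wx": 0,"wy": 0,"wz": 0,"jaw": 0.4},{"dx": 0,"dy": 0,"dz": 0,"wx": 0,"wy": 0,"wz": 0,"jaw": 0.5},{"dx": 0,"dy": 0,"dz": 0,"wx": 0,"wy": 0,"wz": 0,"jaw": 0.5}])

```text
time_s: 18.88
tool_pos: [653.0, 13.1, 253.5]
ee_rot: [-2.901, -0.001, -2.905]
wrist_force: [0.1, -0.2, 0.0]
finger_gap: 42.8
```

Request:
servo_tool(series=[{"dx": 0,"dy": 0,"dz": 0,"wx": 0,"wy": 0,"wz": 0,"jaw": 0.6},{"dx": 0,"dy": 0,"dz": 0,"wx": 0,"wy": 0,"wz": 0,"jaw": 0.7},{"dx": 0,"dy": 0,"dz": 0,"wx": 0,"wy": 0,"wz": 0,"jaw": 0.8},{"dx": 0,"dy": 0,"dz": 0,"wx": 0,"wy": 0,"wz": 0,"jaw": 1},{"dx": 0,"dy": 0,"dz": 0,"wx": 0,"wy": 0,"wz": 0,"jaw": 1},{"dx": 0,"dy": 0,"dz": 0,"wx": 0,"wy": 0,"wz": 0,"jaw": 1},{"dx": 0,"dy": 0,"dz": 0,"wx": 0,"wy": 0,"wz": 0,"jaw": 1},{"dx": 0,"dy": 0,"dz": 0,"wx": 0,"wy": 0,"wz": 0,"jaw": 1},{"dx": 0,"dy": 0,"dz": 0,"wx": 0,"wy": 0,"wz": 0,"jaw": 1},{"dx": 0,"dy": 0,"dz": 0,"wx": 0,"wy": 0,"wz": 0,"jaw": 1}])

```text
time_s: 19.72
tool_pos: [653.0, 12.7, 253.7]
ee_rot: [-2.901, -0.001, -2.905]
wrist_force: [-1.2, -1.9, 5.6]
finger_gap: 26.4
```

```bash
python3 - <<'E'
from plan import *
s=r.state();print(s["time_s"],s["tool_pos"],s["ee_rot"],s["wrist_force"],s["torque"],s["finger_gap"])
T=cur(); F=FR(.24); print("tcp in frame",F.T@(T[:3,3]-HX)); 
# rotate about hub shaft by -lean (upright): same grasp
S=H(F,HX); S2=H(FR(0.),HX); G=S2@np.linalg.inv(S)@T
go(T,G[:3,:3],G[:3,3],10); print(Ro.from_matrix(G[:3,:3]).as_euler('xyz'))
E
```

```text
19.7167 [652.97279026  12.67692244 253.66949297] [-2.90056539e+00 -1.02763757e-03 -2.90479861e+00] [-1.23116808 -1.9264674   5.62487528] [-0.59890976  0.14570378 -0.02915783] 26.449342678039407
tcp in frame [ -0.48061372  -0.27936867 199.31588315]
10 rows [ 0.   -4.78  0.01] [-0.024 -0.    -0.   ] to [664.1 -33.4 259.3] mid [658. -10. 258.]
[-3.14056552e+00 -1.04714075e-03 -2.90454844e+00]
```

The tube is gripped (26.4 mm gap, small forces). Tilting up about the hub shaft.

Request:
servo_tool(series=[{"dx": 0,"dy": -2.4,"dz": 0,"wx": -0.012,"wy": 0,"wz": 0,"jaw": 1},{"dx": 0,"dy": -2.4,"dz": 0,"wx": -0.012,"wy": 0,"wz": 0,"jaw": 1},{"dx": 0,"dy": -2.4,"dz": 0,"wx": -0.012,"wy": 0,"wz": 0,"jaw": 1},{"dx": 0,"dy": -2.4,"dz": 0,"wx": -0.012,"wy": 0,"wz": 0,"jaw": 1},{"dx": 0,"dy": -2.4,"dz": 0,"wx": -0.012,"wy": 0,"wz": 0,"jaw": 1},{"dx": 0,"dy": -2.4,"dz": 0,"wx": -0.012,"wy": 0,"wz": 0,"jaw": 1},{"dx": 0,"dy": -2.4,"dz": 0,"wx": -0.012,"wy": 0,"wz": 0,"jaw": 1},{"dx": 0,"dy": -2.4,"dz": 0,"wx": -0.012,"wy": 0,"wz": 0,"jaw": 1},{"dx": 0,"dy": -2.4,"dz": 0,"wx": -0.012,"wy": 0,"wz": 0,"jaw": 1},{"dx": 0,"dy": -2.4,"dz": 0,"wx": -0.012,"wy": 0,"wz": 0,"jaw": 1}])

```text
time_s: 20.55
tool_pos: [658.3, -9.8, 257.9]
ee_rot: [-3.023, -0.001, -2.904]
wrist_force: [-1.6, -0.5, 5.2]
finger_gap: 26.6
```

Request:
servo_tool(series=[{"dx": 0,"dy": -2.4,"dz": 0,"wx": -0.012,"wy": 0,"wz": 0,"jaw": 1},{"dx": 0,"dy": -2.4,"dz": 0,"wx": -0.012,"wy": 0,"wz": 0,"jaw": 1},{"dx": 0,"dy": -2.4,"dz": 0,"wx": -0.012,"wy": 0,"wz": 0,"jaw": 1},{"dx": 0,"dy": -2.4,"dz": 0,"wx": -0.012,"wy": 0,"wz": 0,"jaw": 1},{"dx": 0,"dy": -2.4,"dz": 0,"wx": -0.012,"wy": 0,"wz": 0,"jaw": 1},{"dx": 0,"dy": -2.4,"dz": 0,"wx": -0.012,"wy": 0,"wz": 0,"jaw": 1},{"dx": 0,"dy": -2.4,"dz": 0,"wx": -0.012,"wy": 0,"wz": 0,"jaw": 1},{"dx": 0,"dy": -2.4,"dz": 0,"wx": -0.012,"wy": 0,"wz": 0,"jaw": 1},{"dx": 0,"dy": -2.4,"dz": 0,"wx": -0.012,"wy": 0,"wz": 0,"jaw": 1},{"dx": 0,"dy": -2.4,"dz": 0,"wx": -0.012,"wy": 0,"wz": 0,"jaw": 1}])

```text
time_s: 21.38
tool_pos: [663.9, -33.3, 259.4]
ee_rot: [3.14, -0.001, -2.905]
wrist_force: [-2.2, -1.4, 5.7]
finger_gap: 26.8
```

Request:
servo_tool(series=[{"dx": 0,"dy": 0,"dz": 0,"wx": 0,"wy": 0,"wz": 0,"jaw": 1},{"dx": 0,"dy": 0,"dz": 0,"wx": 0,"wy": 0,"wz": 0,"jaw": 1},{"dx": 0,"dy": 0,"dz": 0,"wx": 0,"wy": 0,"wz": 0,"jaw": 1},{"dx": 0,"dy": 0,"dz": 0,"wx": 0,"wy": 0,"wz": 0,"jaw": 1},{"dx": 0,"dy": 0,"dz": 0,"wx": 0,"wy": 0,"wz": 0,"jaw": 1},{"dx": 0,"dy": 0,"dz": 0,"wx": 0,"wy": 0,"wz": 0,"jaw": 1},{"dx": 0,"dy": 0,"dz": 0,"wx": 0,"wy": 0,"wz": 0,"jaw": 1},{"dx": 0,"dy": 0,"dz": 0,"wx": 0,"wy": 0,"wz": 0,"jaw": 1},{"dx": 0,"dy": 0,"dz": 0,"wx": 0,"wy": 0,"wz": 0,"jaw": 1},{"dx": 0,"dy": 0,"dz": 0,"wx": 0,"wy": 0,"wz": 0,"jaw": 1}])

```text
time_s: 22.22
tool_pos: [663.9, -33.4, 259.4]
ee_rot: [3.141, -0.001, -2.905]
wrist_force: [-2.2, -1.8, 4.9]
finger_gap: 26.5
```

```bash
python3 - <<'E'
from plan import *
s=r.state();print(s["time_s"],s["tool_pos"],s["ee_rot"],s["wrist_force"],s["torque"],s["finger_gap"])
T=cur(); print("tcp in upright frame",FR(0).T@(T[:3,3]-HX))
A=[]
for n in("top","scene"):
    im,P=grab(n);P=P.reshape(-1,3);A.append(P[np.isfinite(P).all(1)&(P[:,2]>20)&(P[:,2]<235)])
    save(im,"end_%s.png"%n,(200,80,420,260) if n=="scene" else None,3.4 if n=="scene" else 1.5)
A=np.vstack(A)
def seg(p,x): # leg, lower tube and collar only
    q=inframe(p,x);k=x[4];piv=np.array([-70,76,120.]);foot=piv+[-150*np.cos(k),10,-150*np.sin(k)]
    return np.abs(np.min([sdcap(q,piv,foot,7),sdcyl(q,22,178,190),sdcyl(q,14,120,200)],0))
x=np.array([664.9,-33,.237,0.,1.76])
for i in range(4):
    p=A[seg(A,x)<8]; f=lambda v:seg(p,[664.9,-33,.237,*v])
    v=least_squares(f,x[3:],loss="soft_l1",f_scale=2).x; x[3:]=v
print("lean,kick",v.round(3),len(p))
E
```

```text
22.2167 [663.93215669 -33.38886739 259.35869441] [ 3.14103863e+00 -1.40461301e-03 -2.90500679e+00] [-2.23895064 -1.76859572  4.89212579] [-0.51289071  0.16476738  0.05248932] 26.50536813499619
tcp in upright frame [ -0.64327144  -0.24467473 199.35869441]
lean,kick [0.005 1.762] 392
```

View pics/end_scene.png

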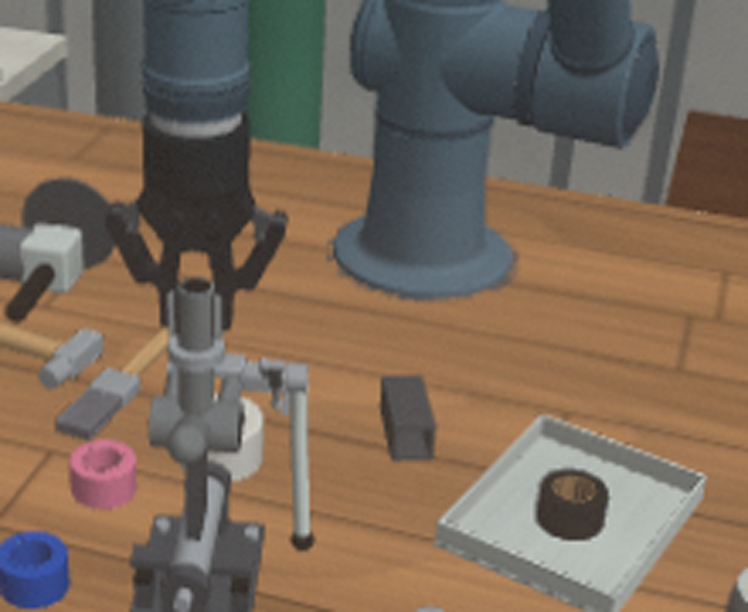

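The tube is upright between the pads at crop (195,310), the kickstand is straight down with its foot at (300,540), and the roll lies flat in the tray at (572,505). Fitted lean is 0.005 rad and the tool is vertical to 0.001 rad, so I'm handing in.

```bash
python3 -c "
from plant import r
r.sign_off(); s=r.state(); print(s['time_s'],s['tool_pos'],s['finger_gap'])"
```

```text
the job is handed in; nothing more can be done
the job is handed in; nothing more can be done
```

I slid the tape roll off the seat tube and laid it flat in the tray. I then pushed the kickstand past dead centre, gripped the bare tube, tilted the frame upright and handed in still holding it, at about 22 s of the 72 s allowed.

- **Frame:** the camera fit gave a lean of 0.005 rad, the tool was vertical to about 0.001 rad, and the grip gap held at 26.5 mm with about 6 N on the wrist.
- **Kickstand:** the camera fit gave 1.76 rad, which matches fully down on its stop (1.75).
- **Roll:** the last picture shows it flat in mid-tray. I pressed it onto the tray floor with about 20 N before letting go.
- **Other items:** nothing else on the bench was touched as far as I could see, but I only looked at the last scene crop and did not measure each item.

No check failed. One move call was refused for missing keys and moved nothing.

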